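# Set the strip gauge with its thumbwheel

### The arm

A 6-joint arm with a two-finger parallel gripper is mounted at the origin on the work surface; the furniture and walls round the work are solid. World frame = base frame: x ahead of the robot, y to its left, z up, the work surface at z = 0. Lengths are in m, angles in rad, forces in N, time in s.
With the tool pointing down it reaches from about 0.3 to 0.775 m from the base axis. Payload 14.6 kg.
Tool frame: the origin (TCP) lies at the very end of the fingers, on their centre line; the grasp point (between the pads) lies 19 mm behind it; z points along the fingers, y is the line along which they close (so a half turn about z gives the same grasp; the last joint's range is limited). The gripper opens to 94 mm and grips with 3 to 60 N. Pads are 16 mm wide; open, the fingers measure 119 mm over their backs; the gripper's body (75 mm by 177 mm) begins 78 mm behind the grasp point.
Start: joints at [-0.067, 0.3, 1.521, -0, 1.321, -0.067], TCP at [0.55, -0, 0.205] pointing down, gripper open.
Joint ranges: [-3.03, 3.03], [-0.79, 2.21], [0.23, 2.52], [-1.04, 4.18], [0, 3.07], [-2.55, 2.55]. Speed limits (rad/s): [2.22, 2.22, 2.57, 3.14, 3.14, 3.14].

### API

Orientations are given as [roll, pitch, yaw] about the fixed x, y, z axes, in that order (R = Rz(yaw) Ry(pitch) Rx(roll)).
In Python, from station import ctrl gives the robot as it stands.
- The arm moves only by the tool move_arm, never from a script. Its argument "increments" is a list of rows, each a list of 7 numbers: the opening, from 0 (shut) to 1 (fully open), then the shift along the tool's x, y, z in units of 50 mm (1.0 is 50 mm), then the turn, a rotation vector about the tool's x, y, z in rad. In form: [[claw, tx, ty, tz, rx, ry, rz], ...]. A call has 1 to 20 rows; each row shifts and turns the commanded pose from where the row before left it, along the tool's axes as they then stand; what a row does not reach is not made up. A row lasts 1/10 s, in which the tool goes at most 50 mm and 8.59 degrees, less where a joint would pass 70% of its speed; a pose out of reach is approached as far as the arm can. A call is refused whole if a number of a shift passes 1 or a number of a turn 0.15, either way. A call with a gripper value outside its range is refused whole. The fingers move at their own pace and stop on an object; "force" is the grip in N (left out, the last holds). Time passes only in rows, so rows that do not move let the fingers close. It gives the time, the measured TCP pose, the force, the opening and the grip force at its end, in the units of the state.
- ctrl.get_obs(): the state, without advancing time (a new reading comes with each control period).
- ctrl.camera(name): name is "scene" or "side" or "wrist"; returns a dict with "color" (400x640x3 uint8, blue, green, red), "K" (3x3 intrinsics, pixels), "pose" (4x4, takes a point from camera to world coordinates); the wrist camera has in their place "tool_from_camera" (4x4, takes a point from camera to tool coordinates, whose origin is the TCP and whose axes are the flange's). Camera axes: x right, y down, z forward; pixel columns grow to the right and rows downward; lengths in m; the calibration is good to about 2 mm. A picture is of the moment at which its call begins: read the wrist's pose just before it. There is no depth.
- ctrl.hand_in(): hands the job in; it is judged then, once.
Trained networks look in a picture, given as the dict that the camera call returned (one of the last four; its "shot" number tells which), for a name from the list of things; names that differ only in an ending like _2 or _b are one class to them, and where a whole thing is asked for, a point or a joint stands for the part that bears it (a point fixed in the world has none). Each returns a list of dicts, best first, with "conf" (0 to 1); they miss things now and then, are a little off and sometimes report something else, mostly with a low value. They report only what shows in the picture. A call takes as long as a camera call.
- ctrl.cut_out(name, picture): "mask" (400x640 bool, what is visible of it) and "centre" ([row, column] in pixels, amid what is visible of it).
The state is a dict: "time_s": time; "qpos": joint angles; "joint_vel": joint speeds; "tau": joint torques, N m; "ee_pos": TCP position; "eef_rot": TCP orientation; "force": force on the tool from outside, world axes, zero at the start; "moment": the same for the moment, N m; "grip_width": finger opening in m; "grip_force": force on a finger pad.
Only numpy, scipy, OpenCV 4.12 (cv2) and the standard library are available. Lean on these libraries where they do the work, as an engineer would, in place of code of your own. Each camera call takes 0.05 s, during which the arm holds its last target. There are 200 camera calls.

### The job

Set the strip gauge for the next batch of card strips: with a fingertip on top of the knurled brass wheel, roll it, stroke by stroke, until the gap between the sliding fence and the fixed stop has closed so far that the fence's black pointer stands at the red marker on the white scale. Move the fence only by the wheel and do not push the fence or the marker themselves, do not press hard or squeeze the wheel, and leave the things lying around where they are. Then take the hand away.

Things in the scene. Friction and masses are not known exactly. Their poses are not given: they have to be found in the camera images.
- strip_gauge: The strip gauge, fixed to the table: green base 106 x 176 x 12 mm with a knurled brass wheel, a sliding aluminium fence, a steel stop 50 mm high (face at y = +46 mm) and a white scale rail (x = -42 to -56 mm, 42 mm high). Origin at table height. Its y axis is the way the fence goes as the gap closes, within 0.6 rad of world y; x runs across, z up.
- thumbwheel: The knurled brass wheel, 64 mm in diameter over its 24 ribs (1.5 mm proud) and 30 mm wide, between dark steel cheeks. Origin at its centre on the level axle, which lies along the gauge's x, 47 mm above the table at gauge x = 0, y = -60 mm. Its pose turns with it. It starts at its back stop, has 0.05 N m of friction (1.6 N at the rim) and stays where it is left.
- wheel_top (a point): The topmost point of the wheel, mid-width, 79 mm above the table (does not turn with the wheel). The cheeks beside it reach 64 mm and measure 50 mm over their outer faces, 58 mm over the axle ends. Rolling the top towards the fence (gauge +y) closes the gap 6 mm per radian, 0.19 mm per mm of rim travel; rolling back opens it. It can close 34 mm, beyond every marker position.
- fence: The sliding aluminium fence, a bar 74 mm long (gauge x = -26 to +48 mm), 14 mm thick and 50 mm high, driven by the wheel through a screw. Origin at table height on the gauge's centre line (gauge x = 0), in the middle of the bar's thickness; gauge y = -6 mm at the start. A black pointer 3 mm wide sticks 16 mm out of it towards the white scale rail.
- pointer_tip (a point): The tip of the fence's black pointer (middle of its width), at the scale rail's edge, 42 mm above the table; axes parallel to the gauge's.
- marker: The red marker saddle on the white scale rail, 5 mm wide along the rail; it stays where it was set, 10 to 25 mm ahead of the pointer at the start. Origin at table height on the gauge's centre line (x = 0 of the gauge), at the middle of the marker's width.
- gauge_mark (a point): The middle of the red marker at the rail's edge facing the pointer, 42 mm above the table; axes parallel to the gauge's. The pointer stands at the mark when point pointer_tip is at the same place along the gauge's y.
- eraser: Loose blue and white eraser, 22 x 46 x 13 mm, lying by the gauge on its scale side, to be left alone. Origin under its centre.
- blue_lid_pot: Loose small blue pot with a lid, 51 mm in diameter and 38 mm high, standing on the other side of the gauge, to be left alone. Origin under its centre.
- matchbox: Loose matchbox, 37 x 56 x 16 mm, lying on the far side near the wheel, to be left alone. Origin under its centre.
- binder_clip: Loose binder clip, 26 x 42 x 12 mm, lying on the near side near the wheel, to be left alone. Origin under its centre.

How it is judged:
By the outcome, as a careful person would: the job done as asked, in the order asked, and still so for the second after the job is handed in, with the robot touching nothing.
It also fails if it takes over 58 s, if anything falls off the work surface, if the arm or the gripper's body presses on something with over 40 N, if the wrist force passes 120 N, or if a joint passes its speed limit or range.

## Working session

There is one attempt and no reset: what is moved stays moved. The work goes in short steps, Python scripts to look and compute and a tool call to move; the robot and the scene stay as the last step left them, time stands still between calls to the robot, and variables do not carry over. Pictures are saved under pics/ and viewed, at most 10 in all, crops included, and the job is handed in when it is done.

Besides the shell and the picture viewer there is one more tool, called after ">>>" as name(argument=value, ...), one argument or row to a line, values as JSON. move_arm: Moves the arm, as the interface text tells. Its arguments: {"type":"object","properties":{"increments":{"type":"array","items":{"type":"array","items":{"type":"number"}}},"force":{"type":"number"}},"required":["increments"]}

```bash
mkdir -p pics; cat > h.py <<'E'
import numpy as np, cv2
from station import ctrl
from scipy.spatial.transform import Rotation as R
def pose(o): 
    T=np.eye(4);T[:3,:3]=R.from_euler('xyz',o['eef_rot']).as_matrix();T[:3,3]=o['ee_pos'];return T
def cam(n):
    o=ctrl.get_obs();p=ctrl.camera(n)
    if n=='wrist': p['pose']=pose(o)@p['tool_from_camera']
    return p
def ray(p,rc,z):
    d=p['pose'][:3,:3]@np.linalg.inv(p['K'])@np.array([rc[1],rc[0],1.]);c=p['pose'][:3,3]
    return c+d*(z-c[2])/d[2]
def px(p,X):
    q=np.linalg.inv(p['pose'])@np.append(X,1);u=p['K']@q[:3];return u[1]/u[2],u[0]/u[2]
E
python3 - <<'E'
from h import *
ims=[]
print(ctrl.get_obs()['ee_pos'],ctrl.get_obs()['eef_rot'])
for n in ['scene','side','wrist']:
    p=cam(n);ims.append(p['color']);print(n,p['pose'][:3,3].round(3))
    for k,z in [('thumbwheel',.06),('fence',.05),('marker',.042),('pointer_tip',.042),('strip_gauge',.02),('eraser',.01),('matchbox',.016),('binder_clip',.01),('blue_lid_pot',.03)]:
        r=ctrl.cut_out(k,p)
        for d in r[:1]: print(k,round(d['conf'],2),np.round(d['centre']),ray(p,d['centre'],z).round(3),d['mask'].sum())
    cv2.imwrite(f'pics/{n}0.png',p['color'])
E
```

```text
[5.49728064e-01 3.00598355e-05 2.04898723e-01] [-3.14045032e+00 -6.05992283e-05  1.57083311e+00]
scene [0.131 0.675 0.485]
thumbwheel 0.62 [207. 363.] [0.462 0.029 0.06 ] 467
fence 0.6 [221. 338.] [0.483 0.092 0.05 ] 279
pointer_tip 0.71 [222. 337.] [0.487 0.086 0.042] 327
strip_gauge 0.93 [230. 346.] [0.475 0.071 0.02 ] 3619
eraser 0.72 [228. 349.] [0.482 0.046 0.01 ] 3577
matchbox 0.8 [202. 345.] [ 0.54  -0.033  0.016] 242
binder_clip 0.62 [200. 342.] [ 0.557 -0.048  0.01 ] 239
blue_lid_pot 0.74 [201. 308.] [0.6   0.032 0.03 ] 415
side [0.366 0.779 0.429]
thumbwheel 0.67 [214. 383.] [0.461 0.038 0.06 ] 720
fence 0.94 [231. 361.] [0.488 0.085 0.05 ] 688
pointer_tip 0.8 [232. 358.] [0.493 0.075 0.042] 681
strip_gauge 0.93 [246. 370.] [0.474 0.077 0.02 ] 5692
eraser 0.89 [294. 399.] [0.414 0.18  0.01 ] 373
matchbox 0.68 [216. 352.] [ 0.525 -0.028  0.016] 377
binder_clip 0.67 [264. 449.] [0.349 0.082 0.01 ] 215
blue_lid_pot 0.6 [223. 305.] [0.592 0.047 0.03 ] 754
wrist [0.551 0.083 0.385]
thumbwheel 0.9 [161. 235.] [0.463 0.028 0.06 ] 1727
fence 0.91 [125. 268.] [0.499 0.067 0.05 ] 1037
marker 0.35 [118. 255.] [0.483 0.074 0.042] 13353
pointer_tip 0.64 [124. 263.] [0.493 0.068 0.042] 1023
strip_gauge 0.61 [118. 253.] [0.477 0.073 0.02 ] 13326
eraser 0.59 [ 29. 197.] [0.418 0.17  0.01 ] 944
matchbox 0.89 [212. 305.] [ 0.537 -0.047  0.016] 1206
binder_clip 0.95 [122. 156.] [0.356 0.069 0.01 ] 453
blue_lid_pot 0.89 [158. 356.] [0.6   0.027 0.03 ] 1530
```

View pics/wrist0.png

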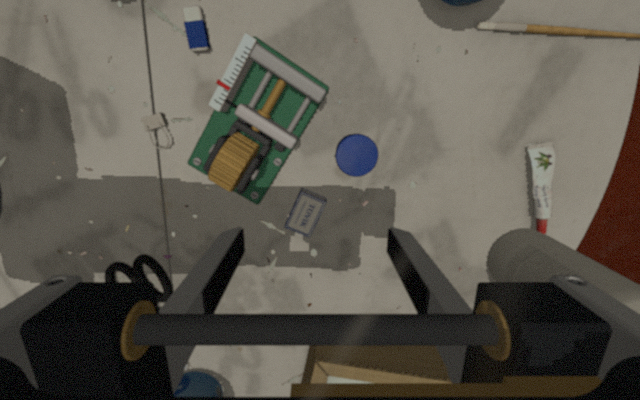

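View pics/scene0.png

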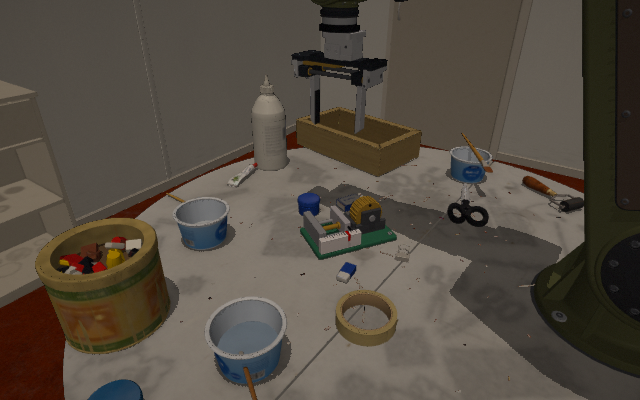

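The wrist view shows the gauge turned clockwise: wheel at (235,161), fence at (268,125), red marker at about (222,86), base corners at (188,163), (255,203), (328,88) and (255,37).

```bash
python3 - <<'E'
from h import *
p=cam('wrist')
C=[ray(p,(r,c),.012)[:2] for c,r in [(188,163),(255,203),(328,88),(255,37)]]
for a in range(4): print(np.linalg.norm(C[a]-C[a-3]))
print(np.round(C,4))
d=C[2]-C[1]+C[3]-C[0]; yaw=np.arctan2(-d[0],d[1]);print('yaw',yaw)
g=np.mean(C,0);y=np.array([-np.sin(yaw),np.cos(yaw)]);print('origin',g,'wheel',g-.06*y)
E
```

```text
0.0976104823537531
0.17108208451331397
0.09938299288276141
0.17126781976634625
[[ 0.39    0.0179]
 [ 0.4719 -0.0352]
 [ 0.5663  0.1075]
 [ 0.483   0.1617]]
yaw -0.5792455684111609
origin [0.47781495 0.0629932 ] wheel [0.44497139 0.01278065]
```

>>> move_arm(
  increments=[
    [0,0.14,-0.435,0.3,0,0,0],
    [0,0.14,-0.435,0.3,0,0,0],
    [0,0.14,-0.435,0.3,0,0,0],
    [0,0.14,-0.435,0.3,0,0,0],
    [0,0,0,0,0,0,0.145],
    [0,0,0,0,0,0,0.145],
    [0,0,0,0,0,0,0.145],
    [0,0,0,0,0,0,0.145],
    [0,0,0,0,0,0,0],
    [0,0,0,0,0,0,0],
    [0,0,0,0,0,0,0],
    [0,0,0,0,0,0,0],
  ],
  force=10,
)

```text
time_s: 2.75
ee_pos: [0.463, 0.028, 0.1454]
eef_rot: [-3.142, 0.0, 0.993]
force: [0.4, 0.6, 0.1]
grip_width: 0.002
grip_force: 0.0
```

```bash
python3 - <<'E'
from h import *
o=ctrl.get_obs();print(o['time_s'],o['ee_pos'],o['eef_rot'],o['force'],o['grip_width'])
p=cam('wrist');cv2.imwrite('pics/w1.png',p['color']);np.save('w1.npy',p['pose']);np.save('K.npy',p['K'])
for k,z in [('thumbwheel',.06),('fence',.05),('marker',.042),('pointer_tip',.042)]:
    for d in ctrl.cut_out(k,p)[:2]: print(k,round(d['conf'],2),np.round(d['centre']),ray(p,d['centre'],z).round(4),d['mask'].sum())
E
```

```text
2.75 [0.46297761 0.02799312 0.14541646] [-3.14153151e+00  3.27983535e-05  9.92861711e-01] [0.43055756 0.6057377  0.08455024] 0.0020459538163439027
thumbwheel 0.66 [203. 313.] [0.4615 0.0287 0.06  ] 2048
fence 0.62 [145. 320.] [0.4956 0.0691 0.05  ] 1492
marker 0.55 [133. 257.] [0.452  0.1094 0.042 ] 61
```

View pics/w1.png

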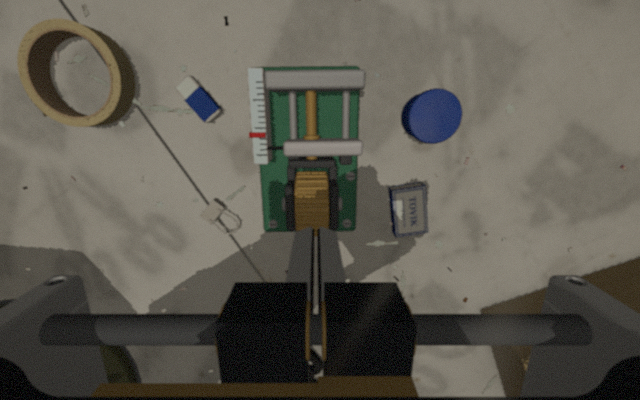

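The gauge is now nearly upright in the picture. The wheel is at (313,200), the red marker at about (258,135), and the pointer at about (277,149). Next I enlarge this area.

```bash
python3 - <<'E'
from h import *
im=cv2.imread('pics/w1.png');c=im[60:240,240:370];cv2.imwrite('pics/w1c.png',cv2.resize(np.clip(c*1.6,0,255).astype(np.uint8),None,fx=3.2,fy=3.2,interpolation=cv2.INTER_CUBIC))
E
```

```text
(no output)
```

View pics/w1c.png

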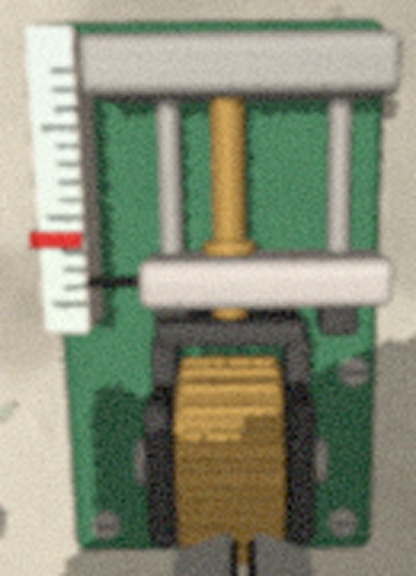

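```bash
cat >> h.py <<'E'
def wr(): return ray
E
python3 - <<'E'
from h import *
p=dict(pose=np.load('w1.npy'),K=np.load('K.npy'))
f=lambda x,y,z: ray(p,(60+y/3.2,240+x/3.2),z)[:2]
def yw(a,b): d=b-a; return np.arctan2(-d[0],d[1])
e0,e1=f(92,330,.042),f(75,28,.042);print('rail',yw(e0,e1),np.linalg.norm(e1-e0))
s0,s1=f(80,95,.05),f(395,96,.05);d=s1-s0;print('stop',np.arctan2(d[1],d[0]),np.linalg.norm(d))
f0,f1=f(140,302,.05),f(390,302,.05);d=f1-f0;print('fence',np.arctan2(d[1],d[0]),np.linalg.norm(d))
for ya in (-.56,-.58,-.60):
    ex=np.array([np.cos(ya),np.sin(ya)]);ey=np.array([-ex[1],ex[0]])
    # origin: x from rail edge (-42) and fence ends (-26,48); y from stop face +46 (top z .05), fence
    ox=[ex@e0+.042,ex@e1+.042,ex@f0+.026,ex@f1-.048]
    fc=f(265,255,.05)@ey,f(265,303,.05)@ey
    oy=[ey@f(240,95,.05)-.046, np.mean(fc)+.006]
    m=ey@f(85,241,.042);q=ey@f(100,282,.042)
    print(ya,np.round(ox,4),np.round(oy,4),'gap',m-q,'ptr oy',q+.006,np.diff(fc))
    o=np.mean(ox)*ex+np.mean(oy)*ey;print('wheel',o-.06*ey)
    w0,w1=f(176,400,.075),f(284,400,.075);print('w x',ex@(w0+w1)/2, np.linalg.norm(w1-w0))
E
```

```text
rail -0.5655110556670802 0.08394435684779206
stop -0.5802201393465117 0.08594148980773093
fence -0.5772950770423321 0.07237430313893328
-0.56 [0.376  0.3764 0.3757 0.374 ] [0.3238 0.3257] gap 0.011995489856997776 ptr oy 0.3247847605876606 [-0.01371183]
wheel [0.45879965 0.02483611]
w x 0.37551285939918994 0.029265525719105272
-0.58 [0.3698 0.3686 0.3693 0.3677] [0.3313 0.3334] gap 0.01191938788413377 ptr oy 0.331465110275777 [-0.01371187]
wheel [0.45778417 0.02565507]
w x 0.3696305724274193 0.029265525719105272
-0.6 [0.3635 0.3606 0.3628 0.3612] [0.3386 0.3409] gap 0.011838518315039237 ptr oy 0.33801527825926003 [-0.01370644]
wheel [0.45678929 0.02648407]
w x 0.3636004381550196 0.029265525719105272
```

>>> move_arm(
  increments=[
    [0,-0.188,-0.056,0.3,0,0,0],
    [0,-0.188,0,0.3,0,0,0],
    [0,0,0,0.3,0,0,0],
    [0,0,0,0.3,0,0,0],
    [0,0,0,0,0,0,0],
    [0,0,0,0,0,0,0],
  ],
)

```text
time_s: 3.6
ee_pos: [0.4505, 0.0138, 0.0858]
eef_rot: [-3.142, 0.0, 0.991]
force: [0.2, -0.1, 0.2]
grip_width: 0.0004
grip_force: 0.0
```

>>> move_arm(
  increments=[
    [0,0,0,0.04,0,0,0],
    [0,0,0,0.04,0,0,0],
    [0,0,0,0.02,0,0,0],
    [0,0,0,0,0,0,0],
  ],
)

```text
time_s: 4.0
ee_pos: [0.4503, 0.0138, 0.0805]
eef_rot: [-3.142, -0.0, 0.991]
force: [-0.3, -0.0, -0.2]
grip_width: 0.0005
grip_force: 0.0
```

>>> move_arm(
  increments=[
    [0,0,0,0.02,0,0,0],
    [0,0,0,0.02,0,0,0],
    [0,0,0,0,0,0,0],
  ],
)

```text
time_s: 4.3
ee_pos: [0.4503, 0.0138, 0.0783]
eef_rot: [-3.141, 0.0, 0.991]
force: [0.7, -0.1, -0.4]
grip_width: 0.0007
grip_force: 0.0
```

>>> move_arm(
  increments=[
    [0,0,0,0.016,0,0,0],
    [0,0,0,0,0,0,0],
  ],
)

```text
time_s: 4.5
ee_pos: [0.4505, 0.0138, 0.0779]
eef_rot: [3.141, -0.0, 0.991]
force: [-1.4, 0.2, 4.6]
grip_width: 0.0004
grip_force: 2.2
```

>>> move_arm(
  increments=[
    [0,0.04,0,-0.004,0,0,0],
    [0,0.04,0,-0.003,0,0,0],
    [0,0.04,0,-0.002,0,0,0],
    [0,0.04,0,0,0,0,0],
    [0,0.04,0,0,0,0,0],
    [0,0.04,0,0,0,0,0],
  ],
)

```text
time_s: 5.1
ee_pos: [0.4571, 0.024, 0.0786]
eef_rot: [3.141, -0.0, 0.991]
force: [-3.4, 0.5, 10.0]
grip_width: 0.0008
grip_force: 4.6
```

```bash
cat > gap.py <<'E'
from h import *
import sys
def gap(p):
    ya=-.577;ex=np.array([np.cos(ya),np.sin(ya)]);ey=np.array([-ex[1],ex[0]])
    O=.3705*ex+.330*ey
    # orthorectify the z=.042 plane round the rail edge: 0.2 mm/px, rows = gauge y from +40 down to -20, cols = gauge x -60..-20
    u,v=np.meshgrid(np.arange(-60,-20,.2),np.arange(40,-20,-.2))
    P=O[:,None]+ex[:,None]*u.ravel()/1e3+ey[:,None]*v.ravel()/1e3
    X=np.vstack([P,np.full(P.shape[1],.042),np.ones(P.shape[1])])
    q=p['K']@(np.linalg.inv(p['pose'])@X)[:3];m=(q[:2]/q[2]).reshape(2,*u.shape).astype(np.float32)
    im=cv2.remap(p['color'],m[0],m[1],cv2.INTER_LINEAR).astype(float)
    b,g,r=cv2.split(im)
    w=np.clip(r-1.5*np.maximum(g,b)-15,0,None)*(u>-50)*(u<-42)
    ym=(w*v).sum()/w.sum()
    s=(im[:,(u[0]>-37)&(u[0]<-29)]).sum(2).mean(1)   # pointer: dark line on green
    yv=v[:,0];base=np.median(s[(yv>-15)&(yv<30)])
    d=cv2.GaussianBlur(s[:,None],(1,9),0)[:,0]
    sel=(yv>-12)&(yv<25);k=np.argmin(np.where(sel,d,1e9))
    win=abs(yv-yv[k])<3;wt=np.clip(max(s[win])-s[win]-.4*np.ptp(s[win]),0,None);yp=(wt*yv[win]).sum()/wt.sum()
    return ym,yp,im
if __name__=='__main__':
    o=ctrl.get_obs();p=cam('wrist');ym,yp,im=gap(p)
    print('t',o['time_s'],'F',o['force'].round(1),'marker',round(ym,2),'pointer',round(yp,2),'gap',round(ym-yp,2))
    cv2.imwrite(sys.argv[1]+'.png',p['color']);cv2.imwrite(sys.argv[1]+'_o.png',np.clip(im*1.5,0,255)); 
E
python3 - <<'E'
from gap import *
p=dict(pose=np.load('w1.npy'),K=np.load('K.npy'),color=cv2.imread('pics/w1.png'))
print(gap(p)[:2])
E
python3 gap.py pics/g1
```

```text
(np.float64(6.951901657399207), np.float64(-5.108464260015034))
t 5.1 F [-3.4  0.5 10. ] marker 7.1 pointer -2.83 gap 9.93[ WARN:0@0.413] global loadsave.cpp:1063 imwrite_ Unsupported depth image for selected encoder is fallbacked to CV_8U.
```

>>> move_arm(
  increments=[
    [0,0.04,0,-0.005,0,0,0],
    [0,0.04,0,0,0,0,0],
    [0,0.04,0,0,0,0,0],
    [0,0.04,0,0,0,0,0],
    [0,0.04,0,0,0,0,0],
  ],
)

```text
time_s: 5.65
ee_pos: [0.4625, 0.0323, 0.0785]
eef_rot: [3.142, 0.0, 0.991]
force: [-1.6, -1.2, 2.8]
grip_width: 0.0004
grip_force: 1.5
```

>>> move_arm(
  increments=[
    [0,0.04,0,0.002,0,0,0],
    [0,0.04,0,0.004,0,0,0],
    [0,0.04,0,0.006,0,0,0],
  ],
)

```text
time_s: 5.95
ee_pos: [0.4658, 0.0373, 0.0777]
eef_rot: [3.142, 0.0, 0.991]
force: [-0.8, -1.7, 2.3]
grip_width: 0.0006
grip_force: 0.9
```

```bash
python3 gap.py pics/g2 2>/dev/null
```

```text
t 5.95 F [-0.8 -1.7  2.3] marker 7.05 pointer 0.21 gap 6.84
```

>>> move_arm(
  increments=[
    [0,0,0,-0.1,0,0,0],
    [0,0,0,-0.1,0,0,0],
    [0,-0.28,0,0,0,0,0],
    [0,-0.28,0,0,0,0,0],
    [0,0,0,0,0,0,0],
    [0,0,0,0.1,0,0,0],
    [0,0,0,0.06,0,0,0],
    [0,0,0,0.03,0,0,0],
    [0,0,0,0.01,0,0,0],
    [0,0,0,0,0,0,0],
  ],
)

```text
time_s: 7.0
ee_pos: [0.4505, 0.0139, 0.078]
eef_rot: [3.142, 0.0, 0.991]
force: [-3.4, -0.7, 7.4]
grip_width: 0.0006
grip_force: 4.3
```

```bash
python3 gap.py pics/g3 2>/dev/null
```

```text
t 7.0 F [-3.4 -0.7  7.4] marker 7.19 pointer -0.67 gap 7.86
```

>>> move_arm(
  increments=[
    [0,0.04,0,-0.006,0,0,0],
    [0,0.04,0,-0.005,0,0,0],
    [0,0.04,0,-0.003,0,0,0],
    [0,0.04,0,0,0,0,0],
    [0,0.04,0,0,0,0,0],
    [0,0.04,0,0,0,0,0],
    [0,0.04,0,0,0,0,0],
  ],
)

```text
time_s: 7.75
ee_pos: [0.4582, 0.0257, 0.0787]
eef_rot: [3.142, 0.0, 0.991]
force: [-2.7, 0.1, 8.1]
grip_width: 0.0003
grip_force: 4.1
```

>>> move_arm(
  increments=[
    [0,0.04,0,0,0,0,0],
    [0,0.04,0,0,0,0,0],
    [0,0.04,0,0,0,0,0],
    [0,0.04,0,0,0,0,0],
    [0,0.04,0,0.002,0,0,0],
    [0,0.04,0,0.004,0,0,0],
    [0,0.04,0,0.006,0,0,0],
  ],
)

```text
time_s: 8.45
ee_pos: [0.4658, 0.0373, 0.0777]
eef_rot: [-3.142, 0.0, 0.991]
force: [-0.6, -1.0, 1.8]
grip_width: 0.0004
grip_force: 0.9
```

```bash
python3 gap.py pics/g4 2>/dev/null
```

```text
t 8.45 F [-0.6 -1.   1.8] marker 7.07 pointer 4.93 gap 2.14
```

>>> move_arm(
  increments=[
    [0,0,0,-0.1,0,0,0],
    [0,0,0,-0.1,0,0,0],
    [0,-0.19,0,0,0,0,0],
    [0,-0.19,0,0,0,0,0],
    [0,0,0,0,0,0,0],
    [0,0,0,0.1,0,0,0],
    [0,0,0,0.06,0,0,0],
    [0,0,0,0.02,0,0,0],
    [0,0,0,0.008,0,0,0],
    [0,0,0,0,0,0,0],
  ],
)

```text
time_s: 9.5
ee_pos: [0.4555, 0.0215, 0.0787]
eef_rot: [3.141, -0.0, 0.991]
force: [-1.7, -0.1, 7.0]
grip_width: 0.0004
grip_force: 3.8
```

```bash
python3 gap.py pics/g5 2>/dev/null
```

```text
t 9.5 F [-1.7 -0.1  7. ] marker 7.09 pointer 4.29 gap 2.8
```

>>> move_arm(
  increments=[
    [0,0.04,0,0,0,0,0],
    [0,0.04,0,0,0,0,0],
    [0,0.04,0,0,0,0,0],
    [0,0.04,0,0,0,0,0],
    [0,0.04,0,0,0,0,0],
    [0,0.04,0,0,0,0,0],
    [0,0,0,0,0,0,0],
  ],
)

```text
time_s: 10.25
ee_pos: [0.462, 0.0317, 0.0785]
eef_rot: [3.142, -0.0, 0.991]
force: [-1.0, 1.1, 4.1]
grip_width: 0.0009
grip_force: 2.3
```

```bash
python3 gap.py pics/g6 2>/dev/null; python3 -c "
import cv2;a=cv2.imread('pics/g6.png')[60:240,240:370];b=cv2.imread('pics/g6_o.png')
a=cv2.resize(cv2.convertScaleAbs(a,alpha=1.6),None,fx=3.2,fy=3.2,interpolation=2);b=cv2.resize(b,None,fx=1.9,fy=1.92)[:576]
cv2.imwrite('pics/g6v.png',cv2.hconcat([a,cv2.resize(b,(380,576))]))"
```

```text
t 10.25 F [-1.   1.1  4.1] marker 7.0 pointer 6.86 gap 0.14
```

View pics/g6v.png

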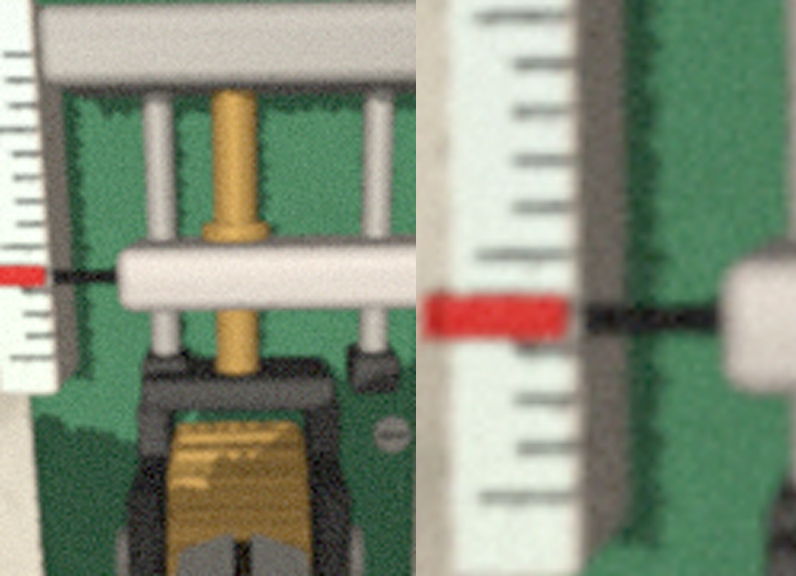

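The picture shows the pointer (row 276 in the left half) level with the red marker (row 275), and the measured gap is 0.14 mm. I lift straight up and check.

>>> move_arm(
  increments=[
    [0,0,0,-0.04,0,0,0],
    [0,0,0,-0.1,0,0,0],
    [0,0,0,-0.3,0,0,0],
    [0,0,0,-0.4,0,0,0],
    [0,0,0,-0.4,0,0,0],
    [0,0,0,0,0,0,0],
    [0,0,0,0,0,0,0],
  ],
)

```text
time_s: 11.0
ee_pos: [0.4618, 0.0313, 0.1402]
eef_rot: [3.141, -0.0, 0.991]
force: [0.6, -0.7, -1.1]
grip_width: 0.0006
grip_force: 0.0
```

```bash
python3 gap.py pics/g7 2>/dev/null; python3 -c "
import cv2;b=cv2.imread('pics/g7_o.png');cv2.imwrite('pics/g7v.png',cv2.hconcat([cv2.resize(b,(380,570)),cv2.resize(cv2.imread('pics/g7.png')[40:360,200:440],(420,570))]))"
```

```text
t 11.0 F [ 0.6 -0.7 -1.1] marker 7.03 pointer 6.82 gap 0.21
```

View pics/g7v.png

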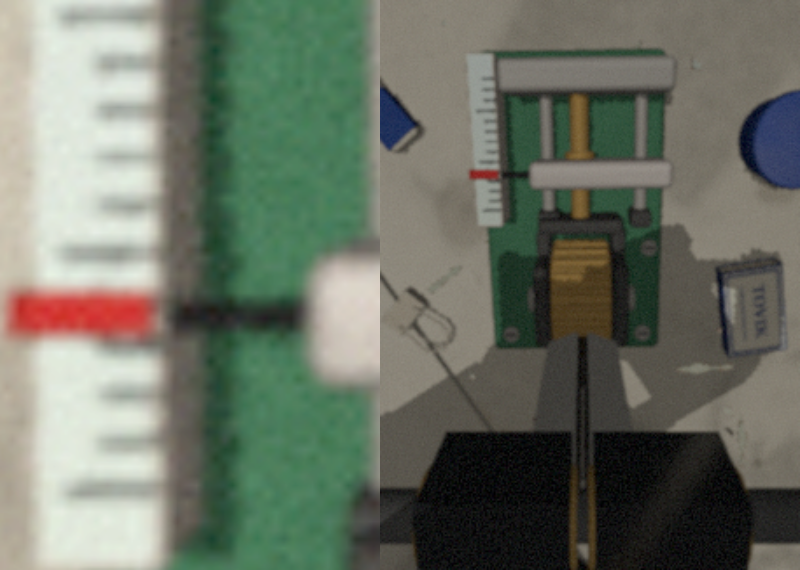

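The pointer stands at the red marker (both at row 313 in the left half), about 0.2 mm short, and the eraser, pot, matchbox and clip are still in place. Now I withdraw the hand.

>>> move_arm(
  increments=[
    [0,0,0,-0.4,0,0,0],
    [0,0,0,-0.4,0,0,0],
    [0,0,0,-0.4,0,0,0],
    [0,0,0,0,0,0,0],
    [0,0,0,0,0,0,0],
    [0,0,0,0,0,0,0],
  ],
)

```text
time_s: 11.65
ee_pos: [0.4613, 0.0314, 0.1989]
eef_rot: [-3.14, 0.001, 0.991]
force: [-0.4, -0.2, 0.4]
grip_width: 0.0006
grip_force: 0.0
```

```bash
python3 gap.py pics/g8 2>/dev/null; python3 -c "
from station import ctrl; print(ctrl.hand_in())"
```

```text
t 11.65 F [-0.4 -0.2  0.4] marker 7.08 pointer 6.6 gap 0.48
the job is handed in; nothing more can be done
None
```

The job is handed in: I rolled the wheel until the pointer stood at the red marker, 0.2 mm short in the close check (the last, higher view read 0.5 mm), and the hand is about 12 cm clear.

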